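# Lock a tester bottle into its counter dock

### The arm

A 6-joint arm with a two-finger parallel gripper is mounted at the origin on a cart in front of the work surface, level with it; the furniture and walls round the work are solid. World frame = base frame: x ahead of the robot, y to its left, z up, the work surface at z = 0. Lengths are in mm, angles in rad, forces in N, time in s.
With the tool pointing down it reaches from about 225 to 875 mm from the base axis. Payload 3.4 kg.
Tool frame: the origin (TCP) lies midway between the tips of the shut fingers; the grasp point (between the pads) lies 19 mm behind it; z points along the fingers, y is the line along which they close (so a half turn about z gives the same grasp; the last joint's range is limited). The gripper opens to 85 mm and grips with 20 to 120 N. Pads are 22 mm wide; open, the fingers measure 114 mm over their backs; the gripper's body (76 mm by 85 mm) begins 54 mm behind the grasp point. The pads swing forward as they close: fully open they stand 13 mm farther back than shut.
Start: joints at [-1.462, 0.276, 1.505, -0, 1.361, -0.121], TCP at [130.971, -559.919, 231.328] pointing down, gripper open.
Joint ranges: [-2.89, 2.89], [-0.75, 2.08], [0.22, 2.7], [-1.18, 4.32], [0.11, 2.71], [-2.7, 2.7]. Speed limits (rad/s): [2.57, 2.57, 3.14, 3.14, 3.14, 3.14].

### API

Orientations are given as a unit quaternion [w, x, y, z].
In Python, from station import env, vision gives the robot as it stands.
- The arm moves only by the tool jog_arm, never from a script. Its argument "motion" is a list of rows, each a list of 3 entries, a list of its own where there are three numbers: the shift along the tool's x, y, z in cm, then the turn, a rotation vector about the tool's x, y, z in degrees, then the finger opening in cm, from 0 to 8.54. A call has 1 to 12 rows; each row is the pose to reach, as a shift and turn from the pose commanded when the call began, along the tool's axes at that moment; what a row does not reach only later rows make up. A row lasts 1/10 s, in which the tool goes at most 50 mm and 8.59 degrees, less where a joint would pass 70% of its speed; a pose out of reach is approached as far as the arm can. A call with a gripper value outside its range is refused whole. The fingers move at their own pace and stop on an object; the grip force is fixed at half the most. Time passes only in rows, so rows that repeat a pose let the fingers close. It gives the time, the measured TCP pose, the force, the opening and the grip force at its end, in the units of the state.
- env.read_state(): the state, without advancing time (a new reading comes with each control period).
- vision.get_image(name): name is "scene" or "top"; returns a dict with "pixels" (400x640x3 uint8, red, green, blue), "intrinsics" (3x3 intrinsics, pixels), "xyz" and "rotation" of the camera in the world. Camera axes: x right, y down, z forward; pixel columns grow to the right and rows downward; lengths in mm; the calibration is good to about 2 mm. A picture is of the moment at which its call begins. There is no depth.
- env.finish_job(): hands the job in; it is judged then, once.
The state is a dict: "clock": time; "joint_positions": joint angles; "qvel": joint speeds; "joint_torque": joint torques, N m; "ee_pos": TCP position; "ee_rot": TCP orientation; "ft_force": force on the tool from outside, world axes, zero at the start; "wrist_torque": the same for the moment, N m; "finger_gap": opening from 0.0 (shut) to 1.0 (fully open); "finger_force": force on a finger pad.
Only numpy, scipy, OpenCV 4.12 (cv2) and the standard library are available. Lean on these libraries where they do the work, as an engineer would, in place of code of your own. Each camera call takes 0.05 s, during which the arm holds its last target. There are 200 camera calls.

### The job

Take the scent tester, the bottle with the wide round foot, and slide it upright into the slotted dock from its open end, with the foot under the slotted plate. Push it gently, never forcing it, right up against the sprung stop so that the leaf catch springs up behind the foot, then let go and leave it standing locked there; leave the rest of the display as it is.

Things in the scene. Friction and masses are not known exactly. Their poses are not given: they have to be found in the camera images.
- tester: Loose tester bottle, amber glass, 82 mm tall, about 0.12 kg. From below: round foot 48 mm in diameter, 6 mm thick (edges bevelled 1 mm); straight barrel 30 mm in diameter up to 58 mm; sloped shoulder; black cap 22 mm in diameter from 66 mm up. Origin: centre of the underside. Keep the force between it and the dock under 20 N; gripped low and firmly (90 N is safe) it does not rock.
- dock: Dock fixed to the table: pale timber block 130 x 94 mm (x, y), 22 mm high, topped by a 5 mm steel plate. Origin: centre of the underside; z up; x is the way in, away from the robot. The plate's slot is 34 mm wide along x at y = 0, from the mouth at x = -65 to +45 mm. Below it a channel 52 mm wide, floor 8 and roof 17 mm up: 3 mm of play in height for the foot.
- dock_mouth (a point): Middle of the dock's open, flared mouth, on the channel floor (dock x = -65, z = 8 mm). Inside, a leaf-spring tongue 14 mm wide slopes up 5 mm as one goes in. The foot slides over it, pressing it down with 2 to 4 N (drag about as much), and it springs up behind the foot when this is home. It rides on the same carriage as the stop, at a depth not given.
- dock_stop_range (a point): Point on the channel floor (dock x = +6, z = 8 mm): the locked bottle's middle is within 16 mm of it along x, as the carriage is set anew each time, clamped, unseen. Its stop is a rubber-faced spring: 1 N at first, 2 N/mm, 3.5 mm travel, then hard (8 N at its end, then rising steeply). The tongue springs up about 1 mm before the stop is met.
- plain_bottle: A loose bottle of the same glass, barrel (30 mm), cap and height (82 mm) but without the wide foot. Origin: centre of the underside. To be left alone.
- candle_tin: Loose candle in a brass tin, 50 mm in diameter, 28 mm high; origin: centre of the underside. To be left alone.
- egg_cup: Loose wooden egg in a glass cup, 42 mm in diameter, 58 mm high; origin: centre of the underside. To be left alone.
- gift_box: Loose small flowered card box, 63 x 71 x 30 mm; origin: centre of the underside. To be left alone.
There are look-alikes about, which are no part of the job. Leave any green or red look-alike of the tester alone.

How it is judged (in metres and radians):
On the way:
1. the foot is under the plate, in the mouth of the channel (x of tester in the frame of dock above -0.065 m and y of tester in the frame of dock between -0.006 and 0.006 m and z of tester in the frame of dock between 0.006 and 0.0125 m), for 0.1 s.
At the end, for the whole second after the job is handed in: The tester stands released, at rest and locked: its middle -11.5 to 28 mm along the dock's x and within 4 mm of the slot's centre line, its foot flat on the channel floor (under 1.4 mm above it, tilt under 0.035 rad), which it is not while on the tongue (x of tester in the frame of dock between -0.0115 and 0.028 m and y of tester in the frame of dock between -0.004 and 0.004 m and z of tester in the frame of dock between 0.006 and 0.0094 m and angle between tester's own z axis and vertical below 0.035 rad and linear speed of tester below 0.01 m/s); the robot touches nothing.
It fails at once if the bottle is forced: more than 20 N between it and the dock (contact force between tester and dock above 20 N).
It fails at once if the rest of the display is disturbed (moved more than 15 mm) (distance of any of plain_bottle, candle_tin, egg_cup, gift_box from where it was at the start of the episode above 0.015 m).
It also fails if it takes over 45 s, if anything falls off the work surface, if the arm or the gripper's body presses on something with over 40 N, if the wrist force passes 120 N, or if a joint passes its speed limit or range.

## Working session

There is one attempt and no reset: what is moved stays moved. The work goes in short steps, Python scripts to look and compute and a tool call to move; the robot and the scene stay as the last step left them, time stands still between calls to the robot, and variables do not carry over. Pictures are saved under pics/ and viewed, at most 10 in all, crops included, and the job is handed in when it is done.

Besides the shell and the picture viewer there is one more tool, called after ">>>" by a JSON object that holds its "method" and its "body". jog_arm: Moves the arm, as the interface text tells. Its arguments: {"type":"object","properties":{"motion":{"type":"array"}},"required":["motion"]}

```bash
mkdir -p pics; python3 - <<'E'
from station import env, vision
import cv2,json,numpy as np
for n in("scene","top"):
    d=vision.get_image(n); cv2.imwrite(f"pics/{n}0.png",d["pixels"][:,:,::-1]); np.savez(f"{n}0.npz",**{k:np.array(v) for k,v in d.items()})
    print(n,d["intrinsics"],d["xyz"],d["rotation"])
print(env.read_state())
E
```

```text
scene [[403.2918709    0.         326.52628139]
 [  0.         403.2918709  195.39940859]
 [  0.           0.           1.        ]] [215.45722749 714.80038438 630.73465673] [ 0.08528077 -0.22987862  0.89427273 -0.37437853]
top [[460.20627648   0.         320.55391351]
 [  0.         460.20627648 207.16541682]
 [  0.           0.           1.        ]] [ 390.64717719  158.94088736 1073.26146598] [ 0.04582481 -0.69737299  0.71415892 -0.03934509]
{'clock': 0.1, 'joint_positions': array([-1.46200464e+00,  2.76565102e-01,  1.50598132e+00, -7.62353918e-06,
        1.36073460e+00, -1.21009717e-01]), 'qvel': array([-6.01125231e-04, -1.63738073e-03, -1.59639155e-03, -1.47160779e-03,
       -7.74282221e-05,  7.79742250e-04]), 'joint_torque': array([ 1.20177174e-03, -4.17699730e+01, -2.46406174e+01, -1.75725481e-04,
        5.78701045e-03,  4.63313707e-07]), 'ee_pos': array([ 130.91143621, -559.41949839,  230.51725828]), 'ee_rot': array([-8.44188375e-04,  9.93405728e-01,  1.14648797e-01,  1.42984741e-06]), 'ft_force': array([ 0.19549799, -0.20496623, -0.05528192]), 'wrist_torque': array([-0.03217476, -0.006608  , -0.00859117]), 'finger_force': 0.0, 'finger_gap': 1.0048528054185226}
```

View pics/scene0.png

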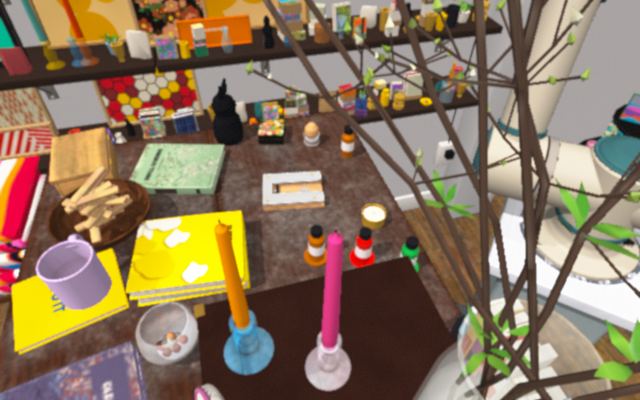

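View pics/top0.png

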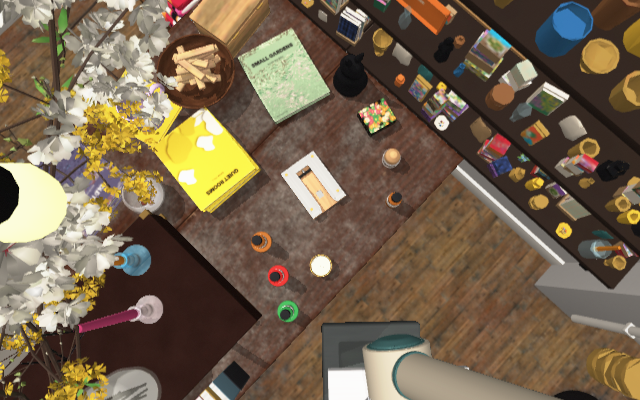

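Scene: amber tester at about (316,245) beside the red (363,248) and green (410,253) look-alikes, with the dock at (293,190). Top: tester (261,241), red (278,276), green (288,311), candle (320,266), dock about (313,185), plain bottle (395,199).

```bash
cat > h.py <<'E'
import numpy as np,cv2
from scipy.spatial.transform import Rotation as R
def rot(q): return R.from_quat(np.r_[q[1:],q[0]]).as_matrix()
def ray(d,uv,z):
    K=d["intrinsics"]; r=rot(d["rotation"])@np.linalg.solve(K,np.r_[uv,1.]); c=np.array(d["xyz"])
    return c+r*(z-c[2])/r[2]
def proj(d,p):
    q=d["intrinsics"]@(rot(d["rotation"]).T@(np.array(p,float)-d["xyz"])); return q[:2]/q[2]
E
python3 - <<'E'
from h import *
for n,uvs in(("top",[(261,241),(395,199),(320,266)]),("scene",[(316,258),(373,222)])):
    d=np.load(n+"0.npz"); print(n,[ray(d,u,3).round(0) for u in uvs])
    im=d["pixels"][:,:,::-1]; hsv=cv2.cvtColor(im,cv2.COLOR_BGR2HSV)
    print(n,"base px",proj(d,[0,0,0]),proj(d,[100,0,0]))
    # white-ish plate
    m=((hsv[...,1]<40)&(hsv[...,2]>140)).astype(np.uint8)
    win=(slice(140,230),slice(270,360)) if n=="top" else (slice(160,220),slice(250,335))
    mm=np.zeros_like(m); mm[win]=m[win]
    cs,_=cv2.findContours(mm,cv2.RETR_EXTERNAL,cv2.CHAIN_APPROX_NONE)
    c=max(cs,key=cv2.contourArea); hull=cv2.convexHull(c)
    W=np.array([ray(d,u,27)[:2] for u in hull[:,0]],np.float32)
    print("plate",cv2.contourArea(c),cv2.minAreaRect(W))
    m=((hsv[...,0]>=5)&(hsv[...,0]<22)&(hsv[...,1]>150)&(hsv[...,2]>100)).astype(np.uint8)
    u0=(261,241) if n=="top" else (316,245)
    mm=np.zeros_like(m); s=(slice(u0[1]-25,u0[1]+25),slice(u0[0]-20,u0[0]+20)); mm[s]=m[s]
    print("amber",cv2.boundingRect(mm))
    e=cv2.resize(im[130:270,230:350] if n=="top" else im[160:280,240:400],None,fx=4,fy=4,interpolation=cv2.INTER_CUBIC)
    cv2.imwrite(f"pics/{n}c.png",e)
a,b=[cv2.imread(f"pics/{n}c.png") for n in("top","scene")]
cv2.imwrite("pics/both.png",cv2.resize(np.hstack([np.vstack([a,np.zeros((max(0,b.shape[0]-a.shape[0]),a.shape[1],3),np.uint8)]),np.vstack([b,np.zeros((max(0,a.shape[0]-b.shape[0]),b.shape[1],3),np.uint8)])]),None,fx=.7,fy=.7))
E
```

```text
top [array([445., 308.,   3.]), array([535.,  -8.,   3.]), array([384., 172.,   3.])]
top base px [401.66497749 439.15123342] [399.68193551 392.06241427]
plate 1454.0 ((572.17724609375, 184.03466796875), (130.19903564453125, 93.85482025146484), 34.62089538574219)
amber (251, 232, 21, 21)
scene [array([441., 313.,   3.]), array([383., 175.,   3.])]
scene base px [578.99782466 235.95810032] [528.08473105 218.09661408]
plate 1309.0 ((570.6170043945312, 187.42984008789062), (131.19248962402344, 98.91719055175781), 34.58747482299805)
amber (304, 234, 23, 33)
```

View pics/both.png

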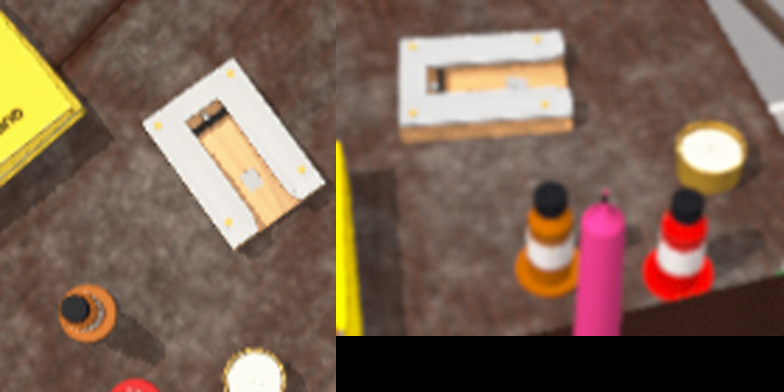

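The dock measures about (571.5, 185.5) with its x axis at 34.6° yaw, and the tester about (442, 309). The gripper will close across the dock's y, so tool x lies along dock x.

```bash
cat >> h.py <<'E'
YAW=34.6
def to(s,p,yaw=YAW):
    "shift (cm) and turn (deg) in tool axes from state s to tool-down pose at p"
    Rc=rot(s["ee_rot"]); c,sn=np.cos(np.radians(yaw)),np.sin(np.radians(yaw))
    Rt=np.array([[c,sn,0],[sn,-c,0],[0,0,-1]])
    return (Rc.T@(np.array(p)-s["ee_pos"])/10).round(2),np.degrees(R.from_matrix(Rc.T@Rt).as_rotvec()).round(2)
E
python3 - <<'E'
from h import *
from station import env
s=env.read_state(); print(to(s,[442,309,150]))
for n,b in(("top",(251,232,21,21)),("scene",(304,234,23,33))):
    d=np.load(n+"0.npz")
    print(ray(d,(b[0]+b[2]/2-.5,(b[1]+b[3]/2-.5) if n=="top" else b[1]+b[3]-.5),4))
E
```

```text
(array([ 50.07, -77.46,   8.19]), array([ -0.09,  -0.03, -21.43]))
[442.16413512 307.4160864    4.        ]
[433.18277648 331.08881026   4.        ]
```

>>> {"method": "jog_arm", "body": {"motion": [[[50.0, -77.4, 6.0], [0, 0, -21.4], 8.5], [[50.0, -77.4, 6.0], [0, 0, -21.4], 8.5], [[50.0, -77.4, 6.0], [0, 0, -21.4], 8.5], [[50.0, -77.4, 6.0], [0, 0, -21.4], 8.5], [[50.0, -77.4, 6.0], [0, 0, -21.4], 8.5], [[50.0, -77.4, 6.0], [0, 0, -21.4], 8.5], [[50.0, -77.4, 6.0], [0, 0, -21.4], 8.5], [[50.0, -77.4, 6.0], [0, 0, -21.4], 8.5], [[50.0, -77.4, 6.0], [0, 0, -21.4], 8.5], [[50.0, -77.4, 6.0], [0, 0, -21.4], 8.5], [[50.0, -77.4, 6.0], [0, 0, -21.4], 8.5], [[50.0, -77.4, 6.0], [0, 0, -21.4], 8.5]]}}

```text
clock: 1.3
ee_pos: [332.7, 5.8, 192.3]
ee_rot: [0.0, 0.955, 0.297, 0.0]
ft_force: [0.8, -1.2, -0.8]
finger_gap: 0.992
finger_force: 0.0
```

```bash
python3 - <<'E'
from h import *
from station import env
s=env.read_state(); print(s["ee_pos"],s["joint_positions"],to(s,[441.5,307.5,150]))
E
```

```text
[332.74266727   5.80129201 192.31796179] [-1.92256439e-01 -7.31391355e-02  2.01234483e+00 -3.73767368e-04
  1.20121970e+00  7.75417276e-01] (array([ 26.07, -18.68,   4.23]), array([ 0.06, -0.03, -0.04]))
```

>>> {"method": "jog_arm", "body": {"motion": [[[26.0, -18.6, 4.2], [0, 0, 0], 8.5], [[26.0, -18.6, 4.2], [0, 0, 0], 8.5], [[26.0, -18.6, 4.2], [0, 0, 0], 8.5], [[26.0, -18.6, 4.2], [0, 0, 0], 8.5], [[26.0, -18.6, 4.2], [0, 0, 0], 8.5], [[26.0, -18.6, 4.2], [0, 0, 0], 8.5], [[26.0, -18.6, 4.2], [0, 0, 0], 8.5], [[26.0, -18.6, 4.2], [0, 0, 0], 8.5], [[26.0, -18.6, 4.2], [0, 0, 0], 8.5], [[26.0, -18.6, 4.2], [0, 0, 0], 8.5], [[26.0, -18.6, 4.2], [0, 0, 0], 8.5]]}}

```text
clock: 2.4
ee_pos: [441.0, 303.2, 150.6]
ee_rot: [0.0, 0.955, 0.296, -0.0]
ft_force: [-0.4, 1.2, 0.3]
finger_gap: 0.994
finger_force: 0.0
```

```bash
python3 - <<'E'
from h import *
from station import env,vision
s=env.read_state(); print(s["ee_pos"],to(s,[441.5,307.5,24]))
d=vision.get_image("scene"); c=d["pixels"][180:300,250:410,::-1]
cv2.imwrite("pics/s1.png",cv2.resize(c,None,fx=4,fy=4))
E
```

```text
[440.95220714 303.15677454 150.57415156] (array([ 0.29, -0.33, 12.66]), array([ 0.02,  0.01, -0.11]))
```

View pics/s1.png

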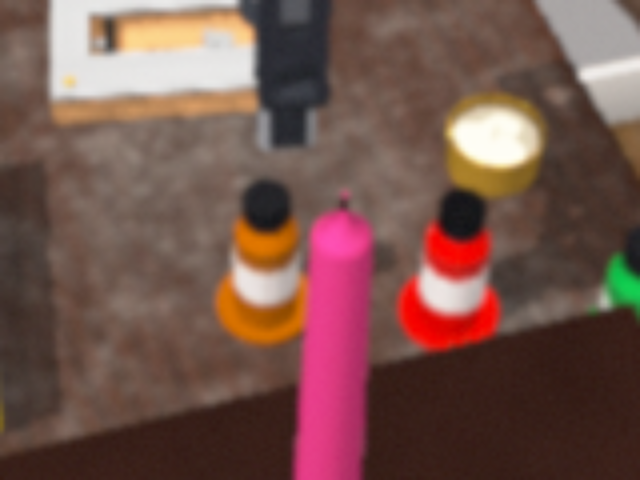

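The fingers hang above and behind the tester, which stands untouched at crop (262,265). I am going straight down and will close there.

>>> {"method": "jog_arm", "body": {"motion": [[[0.1, -0.1, 3.0], [0, 0, 0], 8.5], [[0.1, -0.1, 6.0], [0, 0, 0], 8.5], [[0.1, -0.1, 9.0], [0, 0, 0], 8.5], [[0.1, -0.1, 11.5], [0, 0, 0], 8.5], [[0.1, -0.1, 12.6], [0, 0, 0], 8.5], [[0.1, -0.1, 12.6], [0, 0, 0], 8.5], [[0.1, -0.1, 12.6], [0, 0, 0], 8.5], [[0.1, -0.1, 12.6], [0, 0, 0], 8.5]]}}

```text
clock: 3.25
ee_pos: [442.8, 306.3, 25.7]
ee_rot: [-0.0, 0.955, 0.297, 0.001]
ft_force: [0.4, 0.3, 0.1]
finger_gap: 0.996
finger_force: 0.0
```

```bash
python3 - <<'E'
from h import *
from station import env
s=env.read_state(); print(s["ee_pos"],s["ft_force"],to(s,[441.5,307.5,24]))
E
```

```text
[442.76213791 306.28398781  25.7281835 ] [0.3982558  0.33242839 0.07975148] (array([-0.04, -0.17,  0.17]), array([ 0.03, -0.17, -0.05]))
```

>>> {"method": "jog_arm", "body": {"motion": [[[0, -0.1, 0.1], [0, 0, 0], 6], [[0, -0.1, 0.1], [0, 0, 0], 4.5], [[0, -0.1, 0.1], [0, 0, 0], 3.5], [[0, -0.1, 0.1], [0, 0, 0], 2.5], [[0, -0.1, 0.1], [0, 0, 0], 0], [[0, -0.1, 0.1], [0, 0, 0], 0], [[0, -0.1, 0.1], [0, 0, 0], 0], [[0, -0.1, 0.1], [0, 0, 0], 0]]}}

```text
clock: 4.05
ee_pos: [441.3, 306.9, 23.7]
ee_rot: [-0.0, 0.955, 0.297, 0.0]
ft_force: [-1.0, 0.2, 5.5]
finger_gap: 0.335
finger_force: 59.0
```

```bash
python3 - <<'E'
from h import *
from station import env
s=env.read_state(); print(to(s,[485.1,125.9,75]))
E
```

```text
(array([-6.66, 17.39, -5.13]), array([ 0.01, -0.05, -0.03]))
```

>>> {"method": "jog_arm", "body": {"motion": [[[0, 0, -2.5], [0, 0, 0], 0], [[0, 0, -5.1], [0, 0, 0], 0], [[-1.5, 4.0, -5.1], [0, 0, 0], 0], [[-3.0, 8.0, -5.1], [0, 0, 0], 0], [[-4.6, 12.0, -5.1], [0, 0, 0], 0], [[-6.0, 15.5, -5.1], [0, 0, 0], 0], [[-6.7, 17.4, -5.1], [0, 0, 0], 0], [[-6.7, 17.4, -5.1], [0, 0, 0], 0], [[-6.7, 17.4, -3.0], [0, 0, 0], 0], [[-6.7, 17.4, -1.5], [0, 0, 0], 0], [[-6.7, 17.4, -1.0], [0, 0, 0], 0], [[-6.7, 17.4, -1.0], [0, 0, 0], 0]]}}

```text
clock: 5.25
ee_pos: [483.5, 125.9, 32.4]
ee_rot: [-0.0, 0.955, 0.297, -0.001]
ft_force: [-0.3, -0.7, -1.4]
finger_gap: 0.332
finger_force: 59.6
```

```bash
python3 - <<'E'
from h import *
from station import env,vision
s=env.read_state(); print(s["ee_pos"],s["ft_force"],s["finger_force"],to(s,[485.1,125.9,33.2]))
ims=[]
for n in("top","scene"):
    d=vision.get_image(n); np.savez(f"{n}2.npz",**{k:np.array(v) for k,v in d.items()})
    u=proj(d,s["ee_pos"]); u2=proj(d,[571.5,185.5,27]); print(n,u,u2)
    c=((u+u2)/2).astype(int); im=d["pixels"][c[1]-50:c[1]+50,c[0]-50:c[0]+50,::-1]; print(c)
    ims.append(cv2.resize(im,(400,400),interpolation=cv2.INTER_CUBIC))
cv2.imwrite("pics/m2.png",np.hstack(ims))
E
```

```text
[483.52172583 125.91441355  32.37931732] [-0.33709027 -0.7345978  -1.40812658] 59.64982509613037 (array([ 0.13,  0.09, -0.08]), array([-0.08,  0.13,  0.  ]))
top [339.00909628 221.28891732] [312.01859235 184.09066501]
[325 202]
scene [341.26365527 181.39975125] [292.58163356 185.85362488]
[316 183]
```

View pics/m2.png

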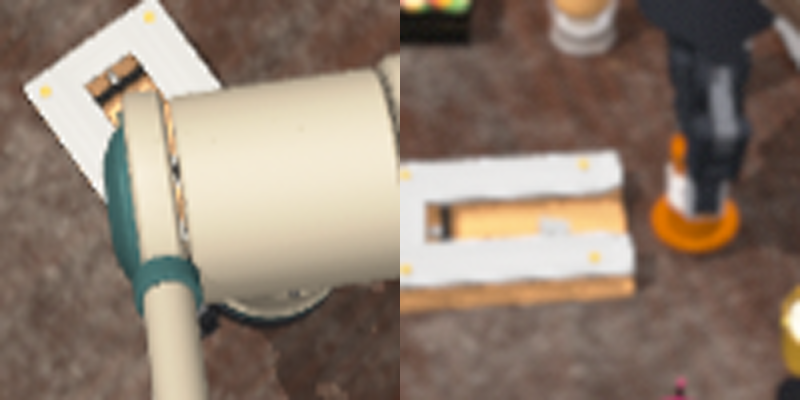

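Scene: the foot is clear, at crop (695,220), in front of the mouth. The screws at (583,165), (594,257), (406,175) and (405,270) give the slot's centre line in this same view.

```bash
python3 - <<'E'
from h import *
d=np.load("scene2.npz"); im=d["pixels"][:,:,::-1]; hsv=cv2.cvtColor(im,cv2.COLOR_BGR2HSV).astype(int)
e=np.array([np.cos(np.radians(34.6)),np.sin(np.radians(34.6))]); nrm=np.array([-e[1],e[0]])
def fr(p): q=p[:2]-[571.5,185.5]; return np.array([q@e,q@nrm]).round(1)
P=[]
for cx,cy in[(583,165),(594,257),(406,175),(405,270)]:
    x,y=int(266+(cx-400)/4),int(133+cy/4)
    s=hsv[y-3:y+4,x-3:x+4,1].astype(float); s=np.clip(s-np.median(s)-15,0,None)
    h=hsv[y-3:y+4,x-3:x+4,0]; s[(h<20)]=0
    Y,X=np.mgrid[y-3:y+4,x-3:x+4]; u=((s*X).sum()/s.sum(),(s*Y).sum()/s.sum()); p=ray(d,u,27); P.append(p); print("screw",u,fr(p))
t=np.load("top0.npz"); 
m=((hsv[...,0]>=5)&(hsv[...,0]<22)&(hsv[...,1]>190)&(hsv[...,2]>130)).astype(np.uint8)
mm=np.zeros_like(m); mm[178:200,320:355]=m[178:200,320:355]
ys,xs=np.where(mm); print(xs.min(),xs.max(),ys.min(),ys.max())
for y in range(178,200): print(y,''.join('#' if v else '.' for v in mm[y,320:355]))
hi=[ray(d,(x,y),11.) for x,y in [(xs.min()-.5,ys[xs==xs.min()].mean()),(xs.max()+.5,ys[xs==xs.max()].mean())]]
print([fr(p) for p in hi],fr((hi[0]+hi[1])/2), "TCP",fr(np.array([483.5,125.9])))
q=d["intrinsics"]
import numpy as np
# expected outline of foot circle at TCP for comparison
a=np.linspace(0,2*np.pi,73); o=np.array([proj(d,[483.5+24*np.cos(k),125.9+24*np.sin(k),11]) for k in a]); print("pred box",o.min(0),o.max(0))
E
```

```text
screw (np.float64(311.3464285714286), np.float64(173.6642857142857)) [-43.8 -36. ]
screw (np.float64(314.1337868480726), np.float64(196.8843537414966)) [-43.6  37.8]
screw (np.float64(266.80286738351253), np.float64(176.2437275985663)) [ 55.4 -36. ]
screw (np.float64(266.9697624190065), np.float64(199.90928725701943)) [55.3 38. ]
329 350 183 195
178 ...................................
179 ...................................
180 ...................................
181 ...................................
182 ...................................
183 ..........##.......................
184 ..........###...............#......
185 .........#####..............##.....
186 .........######.............##.....
187 .........#######...........####....
188 .........#########....#########....
189 .........######################....
190 ..........####################.....
191 ..........####################.....
192 ...........##################......
193 ............################.......
194 .............#############.........
195 ................#######............
196 ...................................
197 ...................................
198 ...................................
199 ...................................
[array([-79.5,  -6.2]), array([-127.9,    1.3])] [-103.7   -2.4] TCP [-106.3    0.9]
pred box [330.03661826 181.10651899] [351.64794876 196.10089306]
```

```bash
python3 - <<'E'
from h import *
e=np.array([np.cos(np.radians(34.6)),np.sin(np.radians(34.6))]); nrm=np.array([-e[1],e[0]])
def fr(p): q=p[:2]-[571.5,185.5]; return np.array([q@e,q@nrm]).round(2)
# foot lower outline: half-level crossings of redness along radial lines from the foot centre, then offset from prediction (z0=underside)
def foot(f,tcp,z0,angs):
    d=np.load(f); im=d["pixels"].astype(np.float32); s=im[...,0]-im[...,2]
    c=np.array([tcp[0],tcp[1]]); res=[]
    for k in angs:
        dr=np.array([np.cos(k),np.sin(k)])
        r=np.arange(18,34,.25); uv=np.array([proj(d,[*(c+dr*x),z0+3]) for x in r],np.float32)
        v=cv2.remap(s,uv[None,:,0],uv[None,:,1],cv2.INTER_LINEAR)[0]
        half=(v[:8].max()+v[-8:].mean())/2; i=np.where(v<half)[0]; i=i[i>0]
        if len(i) and v[:8].max()>80: res.append((*dr,r[i[0]]))
    A=np.array(res); M=np.c_[A[:,:2],np.ones(len(A))]; sol,*_=np.linalg.lstsq(M,A[:,2],rcond=None)
    print(f,len(A),"offset",sol.round(2),"in dock axes",(sol[:2]@e).round(2),(sol[:2]@nrm).round(2),"rms",(M@sol-A[:,2]).std().round(2))
lo=np.radians(np.arange(0,181,6))  # side facing the scene camera (+y)
foot("scene0.npz",(441.3,306.9),0,lo); foot("scene2.npz",(483.5,125.9),8.7,lo)
foot("top0.npz",(441.3,306.9),0,np.radians(np.arange(-150,60,6))); 
# plate outline in both views, outer edges at half level of min channel
for f in("scene0.npz","top0.npz"):
    d=np.load(f); s=d["pixels"].min(2).astype(np.float32)
    for sg in(-1,1):
        out=[]
        for x in range(-35,50,5):
            r=np.arange(38,56,.25); c=np.array([571.5,185.5])+x*e
            uv=np.array([proj(d,[*(c+sg*nrm*k),27]) for k in r],np.float32)
            v=cv2.remap(s,uv[None,:,0],uv[None,:,1],cv2.INTER_LINEAR)[0]
            i=np.where(v<(v[:12].mean()+v[-12:].mean())/2)[0]
            if len(i): out.append((x,sg*r[i[0]]))
        o=np.array(out); print(f,sg,len(o),np.polyfit(o[:,0],o[:,1],1).round(3))
E
```

```text
scene0.npz 31 offset [ 4.03 -0.32 23.9 ] in dock axes 3.14 -2.55 rms 0.54
scene2.npz 31 offset [ 4.05 -0.55 24.64] in dock axes 3.02 -2.75 rms 0.29
top0.npz 30 offset [ 2.09  1.65 24.37] in dock axes 2.65 0.17 rms 0.18
scene0.npz -1 17 [ 3.0000e-03 -4.6237e+01]
scene0.npz 1 17 [ 0.    50.675]
top0.npz -1 17 [ -0.    -48.292]
top0.npz 1 17 [2.0000e-03 4.5242e+01]
```

Triangulating makes the plate's top z≈22 (roof 17 + 5), not 27, and then both views agree. The centre line is about 2.8 mm to the tool's +y. I correct that, raise slightly and enter the mouth slowly.

>>> {"method": "jog_arm", "body": {"motion": [[[0, 0.28, -0.07], [0, 0, 0], 0], [[0.3, 0.28, -0.07], [0, 0, 0], 0], [[0.6, 0.28, -0.07], [0, 0, 0], 0], [[0.9, 0.28, -0.07], [0, 0, 0], 0], [[1.1, 0.28, -0.07], [0, 0, 0], 0], [[1.3, 0.28, -0.07], [0, 0, 0], 0], [[1.5, 0.28, -0.07], [0, 0, 0], 0], [[1.7, 0.28, -0.07], [0, 0, 0], 0], [[1.9, 0.28, -0.07], [0, 0, 0], 0], [[2.1, 0.28, -0.07], [0, 0, 0], 0], [[2.1, 0.28, -0.07], [0, 0, 0], 0]]}}

```text
clock: 6.45
ee_pos: [503.8, 135.1, 34.0]
ee_rot: [0.0, 0.955, 0.297, 0.0]
ft_force: [0.4, 0.1, -2.4]
finger_gap: 0.34
finger_force: 59.7
```

```bash
cat >> h.py <<'E'
E=np.array([np.cos(np.radians(34.6)),np.sin(np.radians(34.6))]); N=np.array([-E[1],E[0]])
def fr(p): q=np.array(p)[:2]-[571.5,185.5]; return np.array([q@E,q@N]).round(2)
E
python3 - <<'E'
from h import *
from station import env,vision
s=env.read_state(); f=s["ft_force"]
print(fr(s["ee_pos"]),s["ee_pos"][2],"F dock axes",f[:2]@E,f[:2]@N,f[2],s["wrist_torque"],s["finger_force"])
d=vision.get_image("scene"); np.savez("scene3.npz",**{k:np.array(v) for k,v in d.items()})
cv2.imwrite("pics/s3.png",cv2.resize(d["pixels"][150:215,260:360,::-1],None,fx=6,fy=6,interpolation=cv2.INTER_CUBIC))
E
```

```text
[-84.32  -3.03] 34.00274063954269 F dock axes 0.41320465208692464 -0.18642018652400383 -2.424722695605493 [0.03808515 0.01949391 0.01980094] 59.65052783489227
```

View pics/s3.png

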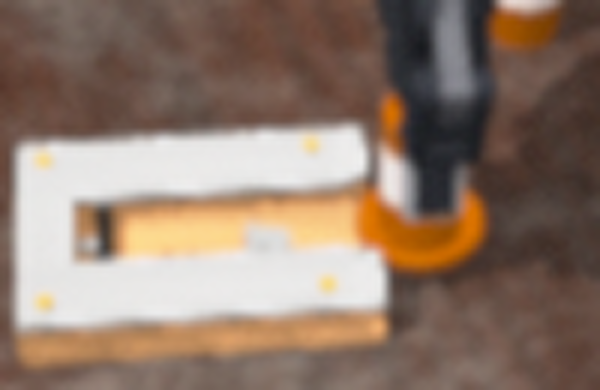

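The foot's front edge is just at the mouth, at crop (375,225). I trim z and y slightly and go on slowly.

>>> {"method": "jog_arm", "body": {"motion": [[[0, -0.1, 0.08], [0, 0, 0], 0], [[0.2, -0.1, 0.08], [0, 0, 0], 0], [[0.4, -0.1, 0.08], [0, 0, 0], 0], [[0.6, -0.1, 0.08], [0, 0, 0], 0], [[0.8, -0.1, 0.08], [0, 0, 0], 0], [[1.0, -0.1, 0.08], [0, 0, 0], 0], [[1.0, -0.1, 0.08], [0, 0, 0], 0]]}}

```text
clock: 7.2
ee_pos: [511.5, 141.6, 33.2]
ee_rot: [0.0, 0.955, 0.297, 0.0]
ft_force: [-0.4, -0.4, -1.3]
finger_gap: 0.331
finger_force: 59.7
```

```bash
cat > st.py <<'E'
from h import *
from station import env,vision
s=env.read_state(); f=s["ft_force"]
print(fr(s["ee_pos"]),s["ee_pos"][2].round(2),"F dock",(f[:2]@E).round(1),(f[:2]@N).round(1),f[2].round(1),s["wrist_torque"].round(2),s["clock"])
E
python3 st.py
```

```text
[-74.28  -2.06] 33.18 F dock -0.5 -0.1 -1.3 [-0.02 -0.02 -0.02] 7.2
```

>>> {"method": "jog_arm", "body": {"motion": [[[0.2, 0, 0], [0, 0, 0], 0], [[0.4, 0, 0], [0, 0, 0], 0], [[0.6, 0, 0], [0, 0, 0], 0], [[0.8, 0, 0], [0, 0, 0], 0], [[1.0, 0, 0], [0, 0, 0], 0], [[1.2, 0, 0], [0, 0, 0], 0], [[1.4, 0, 0], [0, 0, 0], 0], [[1.6, 0, 0], [0, 0, 0], 0], [[1.8, 0, 0], [0, 0, 0], 0], [[2.0, 0, 0], [0, 0, 0], 0]]}}

```text
clock: 8.2
ee_pos: [527.7, 152.9, 33.2]
ee_rot: [0.0, 0.955, 0.297, -0.0]
ft_force: [-0.7, -0.8, -0.2]
finger_gap: 0.334
finger_force: 59.7
```

```bash
python3 st.py
```

```text
[-54.55  -1.95] 33.19 F dock -1.0 -0.3 -0.2 [-0.04  0.04  0.02] 8.2
```

>>> {"method": "jog_arm", "body": {"motion": [[[0.2, 0, 0], [0, 0, 0], 0], [[0.4, 0, 0], [0, 0, 0], 0], [[0.6, 0, 0], [0, 0, 0], 0], [[0.8, 0, 0], [0, 0, 0], 0], [[1.0, 0, 0], [0, 0, 0], 0], [[1.2, 0, 0], [0, 0, 0], 0], [[1.4, 0, 0], [0, 0, 0], 0], [[1.6, 0, 0], [0, 0, 0], 0], [[1.8, 0, 0], [0, 0, 0], 0], [[2.0, 0, 0], [0, 0, 0], 0]]}}

```text
clock: 9.2
ee_pos: [544.3, 164.3, 33.2]
ee_rot: [0.0, 0.955, 0.297, 0.0]
ft_force: [-0.7, -0.4, 1.6]
finger_gap: 0.336
finger_force: 59.7
```

```bash
python3 st.py
```

```text
[-34.42  -2.04] 33.22 F dock -0.8 0.0 1.6 [-0.15  0.17  0.01] 9.2
```

>>> {"method": "jog_arm", "body": {"motion": [[[0.2, 0, 0], [0, 0, 0], 0], [[0.4, 0, 0], [0, 0, 0], 0], [[0.6, 0, 0], [0, 0, 0], 0], [[0.8, 0, 0], [0, 0, 0], 0], [[1.0, 0, 0], [0, 0, 0], 0], [[1.2, 0, 0], [0, 0, 0], 0], [[1.4, 0, 0], [0, 0, 0], 0], [[1.6, 0, 0], [0, 0, 0], 0]]}}

```text
clock: 10.0
ee_pos: [557.4, 173.3, 33.1]
ee_rot: [0.0, 0.955, 0.297, -0.0]
ft_force: [-1.0, -0.3, 0.5]
finger_gap: 0.336
finger_force: 59.7
```

```bash
python3 st.py
```

```text
[-18.55  -1.99] 33.15 F dock -1.0 0.3 0.5 [-0.16  0.19 -0.01] 10.0
```

Both the stop's face and the tongue's end in the picture put home at about x≈+5. I go to about -5 first, then on in small steps.

>>> {"method": "jog_arm", "body": {"motion": [[[0.15, 0, 0], [0, 0, 0], 0], [[0.3, 0, 0], [0, 0, 0], 0], [[0.45, 0, 0], [0, 0, 0], 0], [[0.6, 0, 0], [0, 0, 0], 0], [[0.7, 0, 0], [0, 0, 0], 0], [[0.8, 0, 0], [0, 0, 0], 0], [[0.9, 0, 0], [0, 0, 0], 0]]}}

```text
clock: 10.7
ee_pos: [564.7, 178.4, 33.2]
ee_rot: [0.0, 0.955, 0.297, -0.0]
ft_force: [-1.7, 0.3, 1.3]
finger_gap: 0.334
finger_force: 59.7
```

```bash
python3 st.py
```

```text
[-9.66 -1.98] 33.19 F dock -1.2 1.2 1.3 [-0.21  0.25 -0.02] 10.7
```

>>> {"method": "jog_arm", "body": {"motion": [[[0.1, 0, 0], [0, 0, 0], 0], [[0.2, 0, 0], [0, 0, 0], 0], [[0.3, 0, 0], [0, 0, 0], 0], [[0.4, 0, 0], [0, 0, 0], 0], [[0.4, 0, 0], [0, 0, 0], 0]]}}

```text
clock: 11.2
ee_pos: [568.2, 180.8, 33.2]
ee_rot: [0.0, 0.955, 0.297, 0.0]
ft_force: [-0.3, -1.3, 0.7]
finger_gap: 0.335
finger_force: 59.7
```

```bash
python3 st.py
```

```text
[-5.44 -2.01] 33.2 F dock -1.0 -0.9 0.7 [-0.11  0.17  0.  ] 11.2
```

>>> {"method": "jog_arm", "body": {"motion": [[[0.1, 0, 0], [0, 0, 0], 0], [[0.2, 0, 0], [0, 0, 0], 0], [[0.3, 0, 0], [0, 0, 0], 0], [[0.3, 0, 0], [0, 0, 0], 0]]}}

```text
clock: 11.6
ee_pos: [570.6, 182.4, 33.2]
ee_rot: [0.0, 0.955, 0.297, 0.0]
ft_force: [-0.7, 0.2, 0.0]
finger_gap: 0.335
finger_force: 59.7
```

```bash
python3 st.py
```

```text
[-2.46 -2.02] 33.2 F dock -0.5 0.5 0.0 [-0.09  0.14 -0.  ] 11.6
```

>>> {"method": "jog_arm", "body": {"motion": [[[0.1, 0, 0], [0, 0, 0], 0], [[0.2, 0, 0], [0, 0, 0], 0], [[0.25, 0, 0], [0, 0, 0], 0], [[0.25, 0, 0], [0, 0, 0], 0]]}}

```text
clock: 12.0
ee_pos: [572.6, 183.8, 33.2]
ee_rot: [0.0, 0.955, 0.297, 0.0]
ft_force: [-1.7, -1.5, 1.0]
finger_gap: 0.339
finger_force: 59.7
```

```bash
python3 st.py
```

```text
[-0.03 -2.04] 33.2 F dock -2.2 -0.3 1.0 [-0.17  0.22 -0.03] 12.0
```

>>> {"method": "jog_arm", "body": {"motion": [[[0.1, 0, 0], [0, 0, 0], 0], [[0.2, 0, 0], [0, 0, 0], 0], [[0.2, 0, 0], [0, 0, 0], 0]]}}

```text
clock: 12.3
ee_pos: [574.3, 185.0, 33.2]
ee_rot: [0.0, 0.955, 0.297, 0.0]
ft_force: [-0.9, -0.2, 0.8]
finger_gap: 0.332
finger_force: 59.7
```

```bash
python3 st.py
```

```text
[ 2.04 -2.  ] 33.19 F dock -0.8 0.4 0.8 [-0.05  0.23 -0.05] 12.3
```

>>> {"method": "jog_arm", "body": {"motion": [[[0.1, 0, 0], [0, 0, 0], 0], [[0.2, 0, 0], [0, 0, 0], 0], [[0.25, 0, 0], [0, 0, 0], 0], [[0.25, 0, 0], [0, 0, 0], 0]]}}

```text
clock: 12.7
ee_pos: [576.6, 186.5, 33.0]
ee_rot: [-0.0, 0.955, 0.297, 0.0]
ft_force: [0.2, 0.4, -1.8]
finger_gap: 0.335
finger_force: 59.7
```

```bash
python3 st.py
```

```text
[ 4.73 -2.06] 32.98 F dock 0.4 0.2 -1.8 [-0.01  0.03  0.  ] 12.7
```

The lift and drag have vanished (Fz -1.8, wrist moment about 0), so the tongue has sprung up. The stop should be about 1 mm ahead.

>>> {"method": "jog_arm", "body": {"motion": [[[0.1, 0, 0], [0, 0, 0], 0], [[0.15, 0, 0], [0, 0, 0], 0], [[0.2, 0, 0], [0, 0, 0], 0], [[0.2, 0, 0], [0, 0, 0], 0]]}}

```text
clock: 13.1
ee_pos: [577.4, 187.2, 33.0]
ee_rot: [0.0, 0.955, 0.297, -0.001]
ft_force: [-1.4, -0.2, -1.1]
finger_gap: 0.336
finger_force: 59.7
```

```bash
python3 st.py
```

```text
[ 5.77 -1.94] 33.01 F dock -1.2 0.6 -1.1 [-0.24  0.19  0.01] 13.1
```

>>> {"method": "jog_arm", "body": {"motion": [[[0.1, 0, 0], [0, 0, 0], 0], [[0.15, 0, 0], [0, 0, 0], 0], [[0.15, 0, 0], [0, 0, 0], 0]]}}

```text
clock: 13.4
ee_pos: [578.3, 187.9, 33.0]
ee_rot: [0.0, 0.955, 0.297, -0.001]
ft_force: [-2.4, -2.7, -0.4]
finger_gap: 0.338
finger_force: 59.7
```

```bash
python3 st.py
```

```text
[ 6.96 -1.94] 33.02 F dock -3.5 -0.8 -0.4 [-0.46  0.53  0.01] 13.4
```

The sprung stop answers (-3.5 N, about 1.2 mm in). I ease back 1 mm, set the foot down, open and rise.

>>> {"method": "jog_arm", "body": {"motion": [[[-0.05, 0, 0.05], [0, 0, 0], 0], [[-0.1, 0, 0.1], [0, 0, 0], 0], [[-0.1, 0, 0.1], [0, 0, 0], 0], [[-0.1, 0, 0.1], [0, 0, 0], 0]]}}

```text
clock: 13.8
ee_pos: [578.1, 187.7, 32.2]
ee_rot: [-0.0, 0.955, 0.297, -0.0]
ft_force: [-3.2, -2.1, 0.5]
finger_gap: 0.335
finger_force: 59.7
```

```bash
python3 st.py
```

```text
[ 6.71 -1.9 ] 32.15 F dock -3.8 0.1 0.5 [-0.36  0.52  0.01] 13.8
```

>>> {"method": "jog_arm", "body": {"motion": [[[-0.1, 0, 0], [0, 0, 0], 0], [[-0.1, 0, 0], [0, 0, 0], 0], [[-0.1, 0, 0], [0, 0, 0], 3.2], [[-0.1, 0, 0], [0, 0, 0], 3.6], [[-0.1, 0, 0], [0, 0, 0], 4.2], [[-0.1, 0, 0], [0, 0, 0], 5.0], [[-0.1, 0, 0], [0, 0, 0], 6.0], [[-0.1, 0, 0], [0, 0, 0], 6.0]]}}

```text
clock: 14.6
ee_pos: [577.6, 187.2, 32.2]
ee_rot: [0.0, 0.955, 0.297, 0.0]
ft_force: [0.1, -1.0, -0.3]
finger_gap: 0.701
finger_force: 0.0
```

```bash
python3 st.py
```

```text
[ 5.96 -2.06] 32.25 F dock -0.5 -0.8 -0.3 [ 0.05 -0.06 -0.02] 14.6
```

Released; now straight up, then back clear for a look.

>>> {"method": "jog_arm", "body": {"motion": [[[0, 0, -2], [0, 0, 0], 6], [[0, 0, -5], [0, 0, 0], 6], [[0, 0, -8], [0, 0, 0], 6], [[0, 0, -11], [0, 0, 0], 6], [[0, 0, -15], [0, 0, 0], 6], [[-4, 0, -15], [0, 0, 0], 6], [[-8, 0, -15], [0, 0, 0], 6], [[-12, 0, -15], [0, 0, 0], 6], [[-16, 0, -15], [0, 0, 0], 6], [[-20, 0, -15], [0, 0, 0], 6], [[-20, 0, -15], [0, 0, 0], 6]]}}

```text
clock: 15.7
ee_pos: [407.4, 72.1, 181.8]
ee_rot: [-0.0, 0.955, 0.296, -0.002]
ft_force: [0.3, 1.1, -0.1]
finger_gap: 0.698
finger_force: 0.0
```

```bash
python3 - <<'E'
from h import *
from station import vision
o=[]
for n in("scene","top"):
    d=vision.get_image(n); c=proj(d,[571,185,30]).astype(int)
    o.append(cv2.resize(d["pixels"][c[1]-45:c[1]+35,c[0]-40:c[0]+40,::-1],(400,400),interpolation=cv2.INTER_CUBIC)); print(n,c)
cv2.imwrite("pics/end.png",np.hstack(o))
E
python3 st.py
```

```text
scene [292 184]
top [312 184]
[-194.38   -2.  ] 182.65 F dock 1.5 0.3 1.3 [ 0.02 -0.06 -0.02] 15.8
```

View pics/end.png

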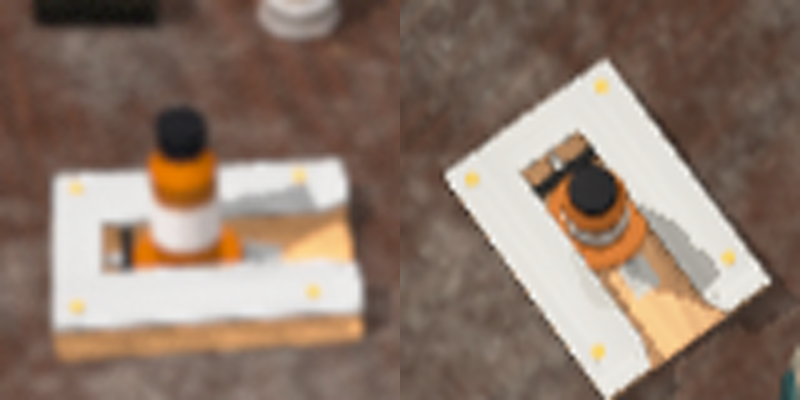

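The tester stands upright in the slot. Its foot is against the dark stop at (125,245) in the scene half, and the grey tongue is free behind it at (265,252). Handing in.

```bash
python3 -c "
from station import env
print(env.finish_job())"
```

```text
the job is handed in; nothing more can be done
None
```

The tester stands upright in the dock, released against the sprung stop with the tongue up behind its foot. The job was handed in at about 15.8 s; no verdict was returned.

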